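# Gauge a blind hole with a depth rod and set the rule

### The job

Find out how deep the hole in the wooden block on the measuring board is: take the metal depth rod from its rest, slide it tip first into the hole, gently but past the drag of the sprung ball, until it bottoms, and let go of it there. Then slide the black cursor along the rule until its pointer is level with the outer end of the rod's head, so that the rule shows the length left sticking out, and let go.

Things in the scene. Friction and masses are not known exactly. Their poses are not given: they have to be found in the camera images.
- board: Measuring board, fixed: plywood 275 x 150 x 6 mm with the drilled wooden block and a low aluminium rule. Origin on the desk below the hole's mouth; x points level into the hole, z up. Block: x 0 to 110, y -28 to 28, top 73 mm. Rule: x -154 to 0, y 72 to 98, top 14 mm above the desk, a line every 10 mm counted from the block's face, every fifth longer.
- bore_mouth (a point): Centre of the mouth of the blind hole in the block's face, 45 mm above the desk; axes as the board's. The hole is level, 14 mm in diameter, with a 3 mm chamfer; its depth differs at each start, 36 to 84 mm, and cannot be seen. Its floor is hard, felt as a steep rise of force. Push the rod with no more than 12 N.
- ball_spot (a point): Sprung steel ball in the roof of the hole, 28 mm inside the mouth (a brass cap shows above it). It bears down on the rod: passing it and sliding on takes about 1 to 6 N more, and it holds the rod where it is left. Axes as the board's.
- rod: Depth rod, loose, aluminium, 70 g, 150 mm long: stem 12 mm in diameter, chamfered tip, and at the other end a round head 18 mm in diameter, 10 mm long. Origin midway along the axis; x points to the tip (tip at +75 mm, head -75 to -65 mm). It starts level in its rest, axis about 44 mm above the desk; take it by the stem 30 to 55 mm behind the origin.
- rod_tip (a point): Centre of the rod's tip; x along the rod, forward.
- rod_end (a point): Centre of the outer face of the rod's head, 150 mm from the tip; x along the rod, towards the tip.
- rest: Fixed wooden rest of the rod: a 90 x 50 mm foot with two notched posts 10 mm thick, 52 mm high, 15 mm behind and 50 mm before its origin along its x axis, which points the way the rod's tip points. Origin on the desk.
- cursor (a joint): Cursor of the rule, a slide: distance (m) of its pointer from the block's face, 0 to 0.142, growing away from the block. It sticks where it is left; moving it takes about 2 N. With the pointer level with the head's outer face it reads the length of rod that sticks out.
- cursor_pointer (a point): Free end of the cursor's pointer, a steel bar 3 mm wide that reaches from the cursor to 16 mm beside the hole's axis, 20 mm above the desk; the point lies on the bar's middle line. x as the board's.
- cursor_grip (a point): Where to grip the cursor's black upright tab, 42 mm above the desk; the tab is 14 x 14 mm, from 22 to 55 mm above the desk, 87 mm beside the hole's axis (board y = +87 mm). x as the board's.

How it is judged:
On the way, in this order (a step that is already met when the one before it is completed fails the run):
1. the rod has been slid tip first into the hole and its tip stands on the floor of the hole (within 2 mm) (x of floor_c0 in the frame of rod_tip below 0.013 m and y of rod_tip in the frame of bore_mouth between -0.004 and 0.004 m and z of rod_tip in the frame of bore_mouth between -0.004 and 0.004 m and x of rod_tip in the frame of bore_mouth above 0.03 m), for 0.2 s.
2. the rod still bottoms in the hole, released, and the cursor's pointer is level with the outer end of the head (within 3 mm along the rule) (all of step 1 and x of rod_end in the frame of cursor_pointer between -0.003 and 0.003 m and contact force between the fingers and rod below 0.1 N), for 0.2 s.
At the end, for the whole second after the job is handed in: The rod lies in the hole with its tip within 2 mm of the hole's floor, at rest and released; the cursor's pointer is within 3 mm, along the rule, of the outer face of the rod's head; the cursor is released (all of step 2 and linear speed of rod below 0.01 m/s and contact force between the fingers and board below 0.1 N); the robot touches nothing.
It fails at once if the rod loads the block with more than 18 N in all (the push and the about 5 N of the sprung ball) (contact force between rod and board above 18 N).
It also fails if it takes over 61 s, if anything falls off the work surface, if the arm or the gripper's body presses on something with over 40 N, if the wrist force passes 120 N, or if a joint passes its speed limit or range.

### The arm

A 6-joint arm with a two-finger parallel gripper is mounted at the origin on a cart in front of the work surface, level with it; the furniture and walls round the work are solid. World frame = base frame: x ahead of the robot, y to its left, z up, the work surface at z = 0. Lengths are in m, angles in rad, forces in N, time in s.
With the tool pointing down it reaches from about 0.25 to 0.775 m from the base axis. Payload 4 kg.
Tool frame: the origin (TCP) lies midway between the tips of the shut fingers; the grasp point (between the pads) lies 19 mm behind it (r.grasp_offset is the distance from the TCP to the grasp point, in m); z points along the fingers, y is the line along which they close (so a half turn about z gives the same grasp; the last joint's range is limited). The gripper opens to 94 mm and grips with 3 to 60 N. Pads are 16 mm wide; open, the fingers measure 119 mm over their backs; the gripper's body (75 mm by 177 mm) begins 78 mm behind the grasp point.
Start: joints at [-1.301, 0.087, 1.371, -0, 1.684, -0.103], TCP at [0.2, -0.512, 0.206] pointing down, gripper open.
Joint ranges: [-3.1, 3.1], [-0.76, 2.03], [0.27, 2.55], [-1.08, 4.22], [0.17, 2.65], [-2.57, 2.57]. Speed limits (rad/s): [2.79, 2.79, 3.14, 3.14, 3.14, 3.14].

### API

Orientations are given as [roll, pitch, yaw] about the fixed x, y, z axes, in that order (R = Rz(yaw) Ry(pitch) Rx(roll)).
In Python, from station import r, viewer gives the robot as it stands.
- The arm moves only by the tool arm_command, never from a script. Its argument "motion" is a list of rows, each a list of 2 entries, a list of its own where there are three numbers: the shift along the world's x, y, z in mm, then the turn, a rotation vector about the world's x, y, z in rad. A call has 1 to 10 rows; each row shifts and turns the commanded pose from where the row before left it; what a row does not reach is not made up. A row lasts 1/8 s, in which the tool goes at most 62.5 mm and 10.7 degrees, less where a joint would pass 70% of its speed; a pose out of reach is approached as far as the arm can. A call with a gripper value outside its range is refused whole. "fingers" is the closure, from 0 (fully open) to 1 (shut), set as the call begins (left out, the last holds). The fingers move at their own pace and stop on an object; the grip force is fixed at half the most. Time passes only in rows, so rows that do not move let the fingers close. It gives the time, the measured TCP pose, the force, the opening and the grip force at its end, in the units of the state.
- r.get_state(): the state, without advancing time (a new reading comes with each control period).
- viewer.get_image(name): name is "scene" or "top" or "wrist"; returns a dict with "image" (384x512x3 uint8, red, green, blue), "fx", "fy", "cx", "cy" (pixels), "world_from_camera" (4x4, takes a point from camera to world coordinates). Camera axes: x right, y up, looking along -z (the intrinsics and any distortion apply to the point x, -y, -z); pixel columns grow to the right and rows downward; lengths in m; the calibration is good to about 2 mm. A picture is of the moment at which its call begins. There is no depth.
- r.hand_in(): hands the job in; it is judged then, once.
The state is a dict: "clock": time; "joints": joint angles; "joint_velocities": joint speeds; "effort": joint torques, N m; "tcp_pos": TCP position; "eef_rot": TCP orientation; "ft_force": force on the tool from outside, world axes, zero at the start; "wrist_torque": the same for the moment, N m; "gripper_width": finger opening in m; "gripper_force": force on a finger pad.
Only numpy, scipy, OpenCV 4.12 (cv2) and the standard library are available. Lean on these libraries where they do the work, as an engineer would, in place of code of your own. Each camera call takes 0.05 s, during which the arm holds its last target. There are 200 camera calls.

## Working session

There is one attempt and no reset: what is moved stays moved. The work goes in short steps, Python scripts to look and compute and a tool call to move; the robot and the scene stay as the last step left them, time stands still between calls to the robot, and variables do not carry over. Pictures are saved under pics/ and viewed, at most 10 in all, crops included, and the job is handed in when it is done.

Besides the shell and the picture viewer there is one more tool, called after "Call:" by a JSON object that holds its "api" and its "payload". arm_command: Moves the arm, as the interface text tells. Its arguments: {"type":"object","properties":{"motion":{"type":"array","items":{"type":"array"}},"fingers":{"type":"number"}},"required":["motion"]}

```bash
mkdir -p pics; ls; cat > h.py <<'E'
import sys; sys.path.insert(0,'.')
import numpy as np, cv2
from station import r, viewer
def shot(n,f):
    d=viewer.get_image(n); cv2.imwrite('pics/'+f,d['image'][:,:,::-1]); 
    import pickle; pickle.dump(d,open('pics/'+f+'.pkl','wb')); return d
def load(f):
    import pickle; return pickle.load(open('pics/'+f+'.pkl','rb'))
def ray(d,u,v):
    T=np.array(d['world_from_camera']); c=np.array([(u-d['cx'])/d['fx'],-(v-d['cy'])/d['fy'],-1.])
    return T[:3,3],T[:3,:3]@c
def onz(d,u,v,z):
    o,k=ray(d,u,v); return o+k*(z-o[2])/k[2]
def proj(d,p):
    T=np.array(d['world_from_camera']); c=T[:3,:3].T@(np.array(p)-T[:3,3])
    return d['cx']+d['fx']*c[0]/-c[2], d['cy']-d['fy']*c[1]/-c[2]
E
python3 - <<'E'
from h import *
a=shot('top','t0.png'); b=shot('scene','s0.png')
print([k for k in a if k!='image'],a['fx'],a['world_from_camera'])
cv2.imwrite('pics/both0.png',cv2.resize(a['image'][:,:,::-1],(800,600)))
print(r.get_state())
E
```

```text
pics
['fx', 'fy', 'cx', 'cy', 'world_from_camera'] 377.0093895467609 [[-0.01115727  0.98382415 -0.17878914  0.3368758 ]
 [-0.99984894 -0.00859341  0.01510818 -0.1775562 ]
 [ 0.01332738  0.1789307   0.98377141  0.91890261]
 [ 0.          0.          0.          1.        ]]
{'clock': 0.1, 'joints': array([-1.30111059e+00,  8.78676998e-02,  1.37208309e+00, -7.44471473e-07,
        1.68356668e+00, -1.03081185e-01]), 'joint_velocities': array([-7.76151889e-05, -1.30033359e-03, -2.97811426e-03, -4.08512225e-04,
        3.10626099e-04, -3.27141487e-04]), 'effort': array([ 3.16137972e-03, -3.41249478e+01, -3.03303587e+01,  7.20374286e-02,
        3.04137426e-02, -1.06698708e-04]), 'tcp_pos': array([ 0.20018348, -0.51176215,  0.20443868]), 'eef_rot': array([-3.13967797e+00, -1.97325425e-04,  3.72766652e-01]), 'ft_force': array([-0.32518052,  0.30407579,  0.47705492]), 'wrist_torque': array([ 0.00771566, -0.04108891,  0.02872634]), 'gripper_force': 0.0, 'gripper_width': 0.09381713365109462}
```

View pics/both0.png

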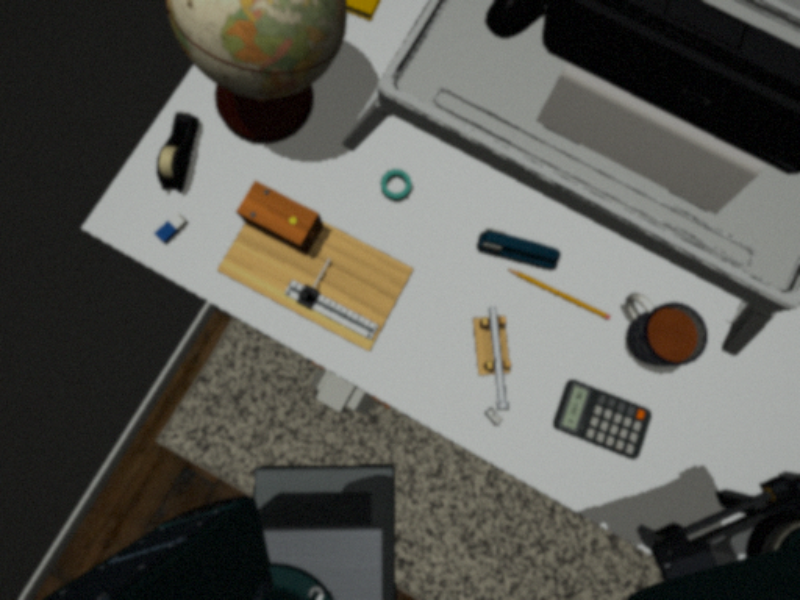

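View pics/s0.png

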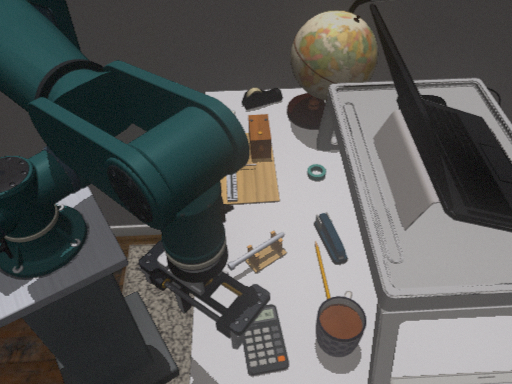

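The top view (800 px wide) shows the board's corners near (219,270), (372,349) and (412,270). The block is upper left, with its mouth facing lower right. The rod runs from tip (492,308) to head (503,408) in its rest. The cursor tab is at (309,296).

```bash
python3 - <<'E'
from h import *
d=load('t0.png'); s=512/800
P=lambda u,v,z: onz(d,u*s,v*s,z)
for n,u,v,z in [('tip',492,308,.044),('head',503,408,.044),('bl',219,270,.006),('br',372,349,.006),('tr',412,270,.006),('blkA',237,211,.073),('blkB',258,183,.073),('blkC',322,214,.073),('blkD',301,246,.073),('tab',310,293,.055),('ptr',329,262,.02),('ruleFar',374,336,.014),('ruleFar2',378,325,.014),('restA',474,317,0.0),('restB',505,317,0.0),('restC',510,372,0),('restD',480,376,0)]:
    print(n,np.round(P(u,v,z)*1000,1))
E
```

```text
tip [ 471.1 -328.3   44. ]
head [ 323.2 -338.6   44. ]
bl [541.6  95.    6. ]
br [ 414.5 -146.2    6. ]
tr [ 539.1 -210.     6. ]
blkA [616.5  52.2  73. ]
blkB [660.2  22.4  73. ]
blkC [610.9 -74.4  73. ]
blkD [561.9 -44.1  73. ]
tab [494.5 -56.   55. ]
ptr [549.9 -79.9  20. ]
ruleFar [ 433.8 -149.6   14. ]
ruleFar2 [ 450.8 -155.9   14. ]
restA [ 463.8 -306.9    0. ]
restB [ 463.3 -355.8    0. ]
restC [ 377.2 -359.9    0. ]
restD [ 371.6 -313.1    0. ]
```

Call:
{"api": "arm_command", "payload": {"motion": [[[30,35,-8],[0,0,-0.06]],[[30,35,-8],[0,0,-0.06]],[[30,35,-8],[0,0,-0.06]],[[30,35,-8],[0,0,-0.06]],[[30,35,-8],[0,0,-0.06]],[[0,0,0],[0,0,0]],[[0,0,0],[0,0,0]]], "fingers": 0.5}}

```text
clock: 0.98
tcp_pos: [0.35, -0.3375, 0.1653]
eef_rot: [3.141, 0.001, 0.073]
ft_force: [0.8, 0.7, 0.8]
gripper_width: 0.0471
gripper_force: 0.0
```

```bash
python3 - <<'E'
from h import *
a=shot('wrist','w1.png'); t=shot('top','t1.png')
s=r.get_state(); print(s['tcp_pos'],s['eef_rot'],s['gripper_width'],a['world_from_camera'])
cv2.imwrite('pics/v1.png',a['image'][:,:,::-1])
E
```

```text
[ 0.34971222 -0.33820344  0.16562924] [3.14103705e+00 2.28922490e-04 7.14889800e-02] 0.04714349348545862 [[ 0.07457625  0.95372367  0.29128945  0.4337568 ]
 [-0.9972148   0.07162115  0.02081005 -0.33061352]
 [-0.00101545 -0.29203009  0.95640859  0.34388558]
 [ 0.          0.          0.          1.        ]]
```

View pics/v1.png

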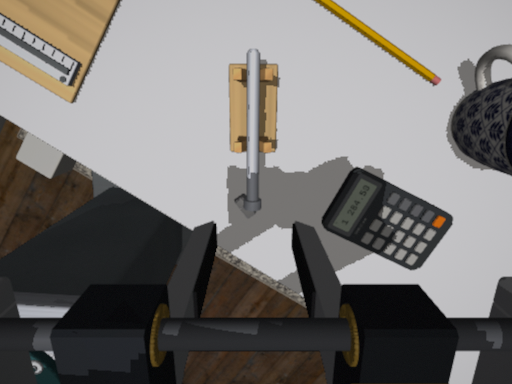

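The wrist view shows the rod with its tip at (253,50) and its shaded head end near (252,210). The rear post is at v≈147, and the fingers straddle the rod line.

```bash
python3 - <<'E'
from h import *
d=load('w1.png')
for n,u,v,z in [('tip',253,50,.046),('mid',253,120,.05),('stem',253.5,165,.05),('head',251,211,.05),('rearpost',253,151,.052)]: print(n,np.round(onz(d,u,v,z)*1000,1))
cv2.imwrite('pics/c1.png',cv2.resize(d['image'][20:240,180:340,::-1],None,fx=2.7,fy=2.7,interpolation=2))
E
```

```text
tip [ 469.  -326.8   46. ]
mid [ 409.4 -331.3   50. ]
stem [ 367.2 -334.9   50. ]
head [ 320.  -335.9   50. ]
rearpost [ 381.1 -333.4   52. ]
```

View pics/c1.png

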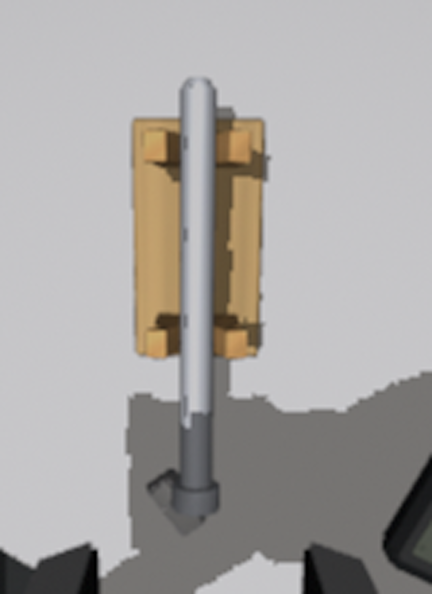

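Call:
{"api": "arm_command", "payload": {"motion": [[[4,4,-40],[0,0,-0.005]],[[0,0,-40],[0,0,0]],[[0,0,-40],[0,0,0]],[[0,0,-20],[0,0,0]],[[0,0,0],[0,0,0]],[[0,0,0],[0,0,0]]]}}

```text
clock: 1.82
tcp_pos: [0.3545, -0.3346, 0.0267]
eef_rot: [3.14, -0.001, 0.067]
ft_force: [-0.1, 0.1, 0.2]
gripper_width: 0.0467
gripper_force: 0.0
```

Call:
{"api": "arm_command", "payload": {"motion": [[[0,0,0],[0,0,0]],[[0,0,0],[0,0,0]],[[0,0,0],[0,0,0]],[[0,0,0],[0,0,0]]], "fingers": 1}}

```text
clock: 2.33
tcp_pos: [0.3545, -0.3339, 0.0259]
eef_rot: [3.14, -0.0, 0.068]
ft_force: [0.3, -2.3, 0.1]
gripper_width: 0.0114
gripper_force: 30.0
```

Call:
{"api": "arm_command", "payload": {"motion": [[[0,0,10],[0,0,0]],[[0,0,30],[0,0,0]],[[0,0,35],[0,0,0]],[[25,21,0],[0,0,0.167]],[[25,21,0],[0,0,0.167]],[[25,21,0],[0,0,0.167]],[[25,21,0],[0,0,0.167]],[[25,21,0],[0,0,0.167]],[[25,21,0],[0,0,0.17]],[[0,0,0],[0,0,0]]]}}

```text
clock: 3.58
tcp_pos: [0.5052, -0.2057, 0.1007]
eef_rot: [-3.141, -0.0, 1.075]
ft_force: [-0.3, -0.7, -0.8]
gripper_width: 0.0111
gripper_force: 29.9
```

Call:
{"api": "arm_command", "payload": {"motion": [[[0,0,0],[0,0,0]],[[0,0,0],[0,0,0]]]}}

```text
clock: 3.82
tcp_pos: [0.5036, -0.2079, 0.1006]
eef_rot: [-3.141, 0.0, 1.071]
ft_force: [0.1, -0.2, -0.7]
gripper_width: 0.0108
gripper_force: 29.9
```

```bash
python3 - <<'E'
from h import *
a=shot('wrist','w2.png'); t=shot('top','t2.png'); shot('scene','s2.png')
s=r.get_state(); print(s['tcp_pos'],s['eef_rot'],s['gripper_width'],s['ft_force'])
A=cv2.resize(a['image'],(800,600))[:,:,::-1]
cv2.imwrite('pics/v2.png',A)
E
```

```text
[ 0.50375945 -0.20785187  0.10061637] [3.14154002e+00 1.11304101e-04 1.07115293e+00] 0.010799669043882446 [-0.25052281 -0.50787014 -1.4427512 ]
```

View pics/v2.png

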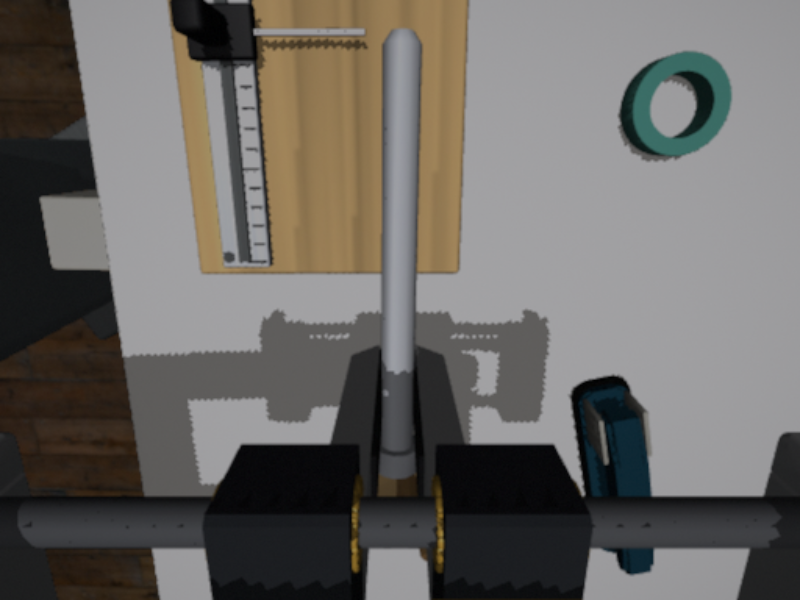

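The wrist view (800 px) shows the held rod with its tip at (402,30). The board's right edge runs (467,0)–(459,271) and its end edge is at v≈271. The rule ends at v≈266, between u≈222 and 271. The pointer is at v≈32.

```bash
python3 - <<'E'
from h import *
d=load('w2.png'); k=512/800
P=lambda u,v,z: onz(d,u*k,v*k,z)*1000
def ang(a,b): v=b-a; return np.degrees(np.arctan2(v[1],v[0]))
a,b=P(459,270,.006),P(467,1,.006); print('right edge',a,ang(a,b))
c=P(201,272,.006); print('end edge',c,ang(a,c)-90)
e,f=P(270,264,.014),P(254,65,.014); print('rule inner',e,ang(e,f)); g=P(222,266,.014); print('rule outer corner',g)
t=P(402,30,.120);h=P(398,478,.120); print('tip',t,'head',h,ang(h,t))
p=P(364,32,.0215);q=P(258,32,.0215);print('ptr',p,q,ang(q,p)+90)
T=load('t2.png');S=load('s2.png')
A=cv2.resize(T['image'][105:240,130:290,::-1],(400,338),interpolation=2)
B=cv2.resize(S['image'][100:235,205:365,::-1],(400,338),interpolation=2)
cv2.imwrite('pics/v2b.png',np.hstack([A,B]))
E
```

```text
right edge [ 541.34003188 -209.6871626     6.        ] 61.87127897388076
end edge [ 410.38498403 -139.77066614    6.        ] 61.90237887449271
rule inner [ 450.65980428 -154.14332374   14.        ] 61.602734106832436
rule outer corner [ 426.55261391 -142.32392963   14.        ]
tip [ 559.70812784 -104.96860398  120.        ] head [ 484.96181176 -239.93915136  120.        ] 61.022437204063
ptr [553.71106583 -79.93676231  21.5       ] [509.64538779 -55.90347707  21.5       ] 61.392084848480934
```

View pics/v2b.png

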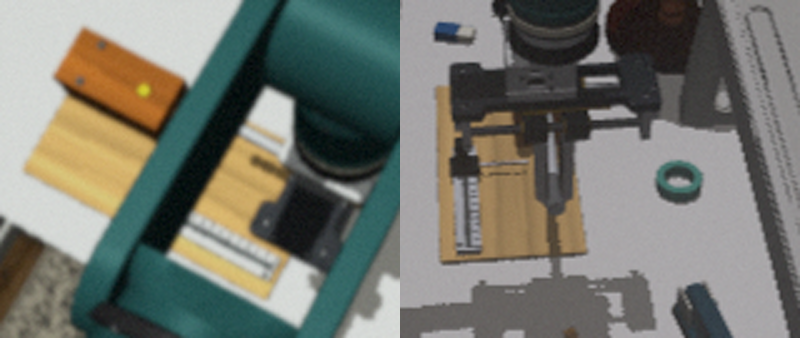

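The crop shows the block's top with the brass cap at about (144,90), and nothing is in the rod's way. Board yaw is about 61.75° and the mouth is near (586.4,-52.7). Next I descend to hole height and check again.

Call:
{"api": "arm_command", "payload": {"motion": [[[0,0,-25],[0,0,0.012]],[[0,0,-25],[0,0,0]],[[0,0,-23],[0,0,0]],[[7,13.2,0],[0,0,0]],[[7,13.2,0],[0,0,0]],[[0,0,0],[0,0,0]],[[0,0,0],[0,0,0]],[[0,0,0],[0,0,0]]]}}

```text
clock: 4.97
tcp_pos: [0.5185, -0.1811, 0.028]
eef_rot: [3.141, 0.0, 1.085]
ft_force: [-0.4, -0.2, -0.6]
gripper_width: 0.0115
gripper_force: 29.9
```

```bash
python3 - <<'E'
from h import *
a=shot('wrist','w3.png')
s=r.get_state(); print(s['tcp_pos'],s['eef_rot'],s['ft_force'])
t=load('t0.png'); im=cv2.cvtColor(t['image'],cv2.COLOR_RGB2HSV)
m=cv2.inRange(im[110:180,130:230],(20,150,120),(35,255,255)); ys,xs=np.nonzero(m); print('cap',len(xs),onz(t,xs.mean()+130,ys.mean()+110,.074) if len(xs) else 0)
c=onz(t,293/1.5625,220/1.5625,.074)*1000; ex=np.array([.4733,.8809]); ey=np.array([-.8809,.4733]); q=c[:2]-[586.4,-52.7]; print(c,q@ex,q@ey)
cv2.imwrite('pics/v3.png',cv2.resize(a['image'][:200,100:400,::-1],(800,533),interpolation=2))
E
```

```text
[ 0.51838426 -0.18113748  0.02786038] [3.14092970e+00 1.21063353e-04 1.08448145e+00] [ 5.47379373e-04 -8.46165346e-01 -1.46898493e+00]
cap 26 [ 0.60215792 -0.03073672  0.074     ]
[601.61272696 -31.59736859  74.        ] 25.78949167747529 -3.41301573509144
```

View pics/v3.png

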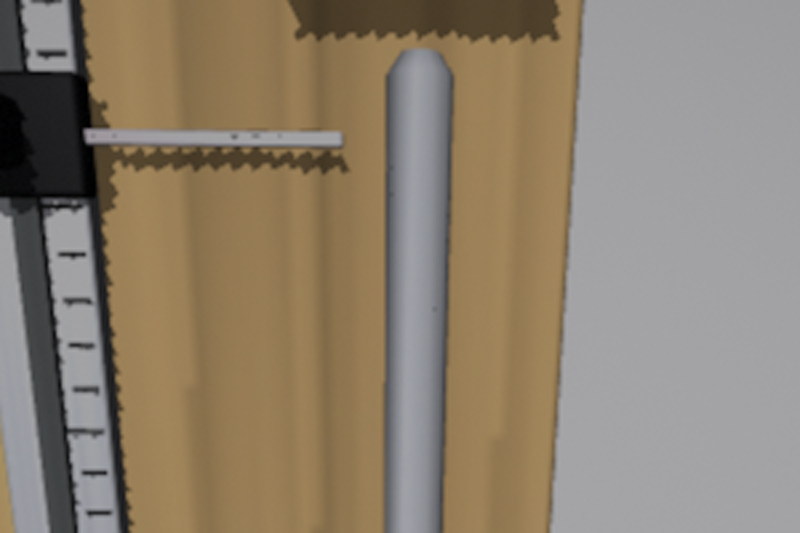

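The wrist crop shows the rod tip at (420,50), the pointer end at (342,139), and the block's shadow on the board just ahead of the tip.

```bash
python3 - <<'E'
from h import *
d=load('w3.png'); k=300/800
P=lambda u,v,z: onz(d,100+u*k,v*200/533,z)*1000
yaw=np.radians(61.75); ex=np.array([np.cos(yaw),np.sin(yaw)]); ey=np.array([-ex[1],ex[0]])
def B(n,u,v,z):
    p=P(u,v,z); q=p[:2]-[586.4,-52.7]; print(n,p.round(1),'board',(q@ex).round(1),(q@ey).round(1))
B('tip',420,52,.0455);B('rod near tip',419,90,.045);B('rod far',414,525,.045)
B('ptr end',343,139,.0215)
B('rule inner a',125,530,.014);B('rule inner b',84,60,.014)
B('edge a',552,520,.006);B('edge b',583,10,.006)
for v in (255,301,346,390,432,473,513): B('tick',80,v,.014)
s=r.get_state()['tcp_pos']*1000; q=s[:2]-[586.4,-52.7]; print('tcp',q@ex,q@ey)
E
```

```text
tip [573.5 -77.2  45.5] board -27.7 -0.2
rod near tip [570.6 -82.3  45. ] board -33.6 -0.1
rod far [ 532.3 -153.4   45. ] board -114.3 0.0
ptr end [554.6 -79.8  21.5] board -39.0 15.2
rule inner a [ 464.7 -130.9   14. ] board -126.5 70.2
rule inner b [514.2 -40.5  14. ] board -23.4 69.3
edge a [ 557.8 -180.     6. ] board -125.7 -35.0
edge b [611.9 -79.4   6. ] board -11.4 -35.1
tick [491.4 -72.4  14. ] board -62.3 74.3
tick [485.8 -80.7  14. ] board -72.2 75.4
tick [480.1 -89.   14. ] board -82.2 76.4
tick [474.4 -97.4  14. ] board -92.3 77.5
tick [ 468.8 -105.6   14. ] board -102.3 78.6
tick [ 463.1 -113.9   14. ] board -112.3 79.6
tick [ 457.4 -122.2   14. ] board -122.3 80.7
tcp -145.33257405892473 -0.8775524703513842
```

Call:
{"api": "arm_command", "payload": {"motion": [[[5.6,8.3,-1],[0,0,0]],[[4.7,8.8,0],[0,0,0]],[[2.4,4.4,0],[0,0,0]],[[1.4,2.6,0],[0,0,0]],[[1.4,2.6,0],[0,0,0]],[[0,0,0],[0,0,0]]]}}

```text
clock: 5.78
tcp_pos: [0.5339, -0.154, 0.0265]
eef_rot: [3.141, 0.0, 1.085]
ft_force: [-0.6, 0.1, -0.0]
gripper_width: 0.0112
gripper_force: 29.9
```

Call:
{"api": "arm_command", "payload": {"motion": [[[1.4,2.6,0],[0,0,0]],[[1.4,2.6,0],[0,0,0]],[[1.4,2.6,0],[0,0,0]],[[0,0,0],[0,0,0]]]}}

```text
clock: 6.28
tcp_pos: [0.5381, -0.1461, 0.0265]
eef_rot: [3.141, -0.0, 1.085]
ft_force: [0.6, -0.1, -0.4]
gripper_width: 0.0115
gripper_force: 29.9
```

Call:
{"api": "arm_command", "payload": {"motion": [[[0.9,1.8,0],[0,0,0]],[[0.9,1.8,0],[0,0,0]],[[0.9,1.8,0],[0,0,0]],[[0,0,0],[0,0,0]]]}}

```text
clock: 6.78
tcp_pos: [0.5408, -0.1408, 0.0265]
eef_rot: [3.141, -0.0, 1.085]
ft_force: [0.7, 0.5, -1.2]
gripper_width: 0.011
gripper_force: 29.9
```

Call:
{"api": "arm_command", "payload": {"motion": [[[0.9,1.8,0],[0,0,0]],[[0.9,1.8,0],[0,0,0]],[[0.5,0.9,0],[0,0,0]],[[0.5,0.9,0],[0,0,0]],[[0,0,0],[0,0,0]]]}}

```text
clock: 7.4
tcp_pos: [0.5436, -0.1355, 0.0265]
eef_rot: [3.141, -0.0, 1.085]
ft_force: [-0.3, 0.7, 0.3]
gripper_width: 0.0113
gripper_force: 29.9
```

Call:
{"api": "arm_command", "payload": {"motion": [[[0.5,0.9,0],[0,0,0]],[[0.5,0.9,0],[0,0,0]],[[0.5,0.9,0],[0,0,0]],[[0,0,0],[0,0,0]]]}}

```text
clock: 7.9
tcp_pos: [0.5448, -0.1333, 0.0265]
eef_rot: [-3.142, 0.001, 1.085]
ft_force: [-1.1, -1.7, -1.6]
gripper_width: 0.0112
gripper_force: 29.9
```

Call:
{"api": "arm_command", "payload": {"motion": [[[0.5,0.9,0],[0,0,0]],[[0.5,0.9,0],[0,0,0]],[[0.5,0.9,0],[0,0,0]],[[0,0,0],[0,0,0]]]}}

```text
clock: 8.4
tcp_pos: [0.5468, -0.1297, 0.0265]
eef_rot: [3.141, -0.001, 1.085]
ft_force: [-1.2, -1.7, -0.3]
gripper_width: 0.0111
gripper_force: 29.9
```

Call:
{"api": "arm_command", "payload": {"motion": [[[0.4,0.8,0],[0,0,0]],[[0.4,0.8,0],[0,0,0]],[[0.4,0.8,0],[0,0,0]],[[0,0,0],[0,0,0]]]}}

```text
clock: 8.9
tcp_pos: [0.5479, -0.1275, 0.0265]
eef_rot: [3.141, -0.0, 1.085]
ft_force: [-0.5, -2.3, -0.9]
gripper_width: 0.0111
gripper_force: 29.9
```

Call:
{"api": "arm_command", "payload": {"motion": [[[0.4,0.8,0],[0,0,0]],[[0.5,0.9,0],[0,0,0]],[[0.5,0.9,0],[0,0,0]],[[0,0,0],[0,0,0]]]}}

```text
clock: 9.4
tcp_pos: [0.5493, -0.1249, 0.0265]
eef_rot: [3.141, -0.0, 1.085]
ft_force: [-0.6, -2.7, -0.2]
gripper_width: 0.0111
gripper_force: 29.9
```

Call:
{"api": "arm_command", "payload": {"motion": [[[0.5,0.9,0],[0,0,0]],[[0.5,0.9,0],[0,0,0]],[[0.5,0.9,0],[0,0,0]],[[0,0,0],[0,0,0]]]}}

```text
clock: 9.9
tcp_pos: [0.5508, -0.1221, 0.0265]
eef_rot: [3.142, -0.001, 1.085]
ft_force: [-0.5, -0.6, -1.1]
gripper_width: 0.0111
gripper_force: 29.9
```

Call:
{"api": "arm_command", "payload": {"motion": [[[0.5,0.9,0],[0,0,0]],[[0.5,0.9,0],[0,0,0]],[[0.5,0.9,0],[0,0,0]],[[0,0,0],[0,0,0]]]}}

```text
clock: 10.4
tcp_pos: [0.5522, -0.1195, 0.0265]
eef_rot: [3.141, -0.0, 1.085]
ft_force: [-1.4, -1.7, 0.1]
gripper_width: 0.0109
gripper_force: 29.9
```

Call:
{"api": "arm_command", "payload": {"motion": [[[0.5,0.9,0],[0,0,0]],[[0.5,0.9,0],[0,0,0]],[[0.5,0.9,0],[0,0,0]],[[0,0,0],[0,0,0]]]}}

```text
clock: 10.9
tcp_pos: [0.5538, -0.1167, 0.0265]
eef_rot: [3.142, -0.001, 1.085]
ft_force: [-0.3, -1.6, -0.8]
gripper_width: 0.0112
gripper_force: 29.9
```

Call:
{"api": "arm_command", "payload": {"motion": [[[0.5,0.9,0],[0,0,0]],[[0.5,0.9,0],[0,0,0]],[[0.5,0.9,0],[0,0,0]],[[0,0,0],[0,0,0]]]}}

```text
clock: 11.4
tcp_pos: [0.5552, -0.1141, 0.0265]
eef_rot: [3.141, -0.0, 1.085]
ft_force: [-0.4, -1.9, -0.6]
gripper_width: 0.0109
gripper_force: 29.9
```

Call:
{"api": "arm_command", "payload": {"motion": [[[0.5,0.9,0],[0,0,0]],[[0.5,0.9,0],[0,0,0]],[[0.5,0.9,0],[0,0,0]],[[0,0,0],[0,0,0]]]}}

```text
clock: 11.9
tcp_pos: [0.5568, -0.1113, 0.0265]
eef_rot: [3.142, -0.001, 1.085]
ft_force: [-0.4, -1.5, -1.9]
gripper_width: 0.0109
gripper_force: 29.9
```

Call:
{"api": "arm_command", "payload": {"motion": [[[0.5,0.9,0],[0,0,0]],[[0.5,0.9,0],[0,0,0]],[[0.5,0.9,0],[0,0,0]],[[0,0,0],[0,0,0]]]}}

```text
clock: 12.4
tcp_pos: [0.5583, -0.1087, 0.0265]
eef_rot: [3.141, -0.0, 1.085]
ft_force: [-0.9, -1.2, -0.4]
gripper_width: 0.0111
gripper_force: 29.9
```

Call:
{"api": "arm_command", "payload": {"motion": [[[0.5,0.9,0],[0,0,0]],[[0.5,0.9,0],[0,0,0]],[[0.5,0.9,0],[0,0,0]],[[0,0,0],[0,0,0]]]}}

```text
clock: 12.9
tcp_pos: [0.5597, -0.106, 0.0265]
eef_rot: [3.141, -0.0, 1.085]
ft_force: [-0.9, -1.4, -1.3]
gripper_width: 0.011
gripper_force: 29.9
```

Call:
{"api": "arm_command", "payload": {"motion": [[[0.5,0.9,0],[0,0,0]],[[0.5,0.9,0],[0,0,0]],[[0.5,0.9,0],[0,0,0]],[[0,0,0],[0,0,0]]]}}

```text
clock: 13.4
tcp_pos: [0.5613, -0.1032, 0.0265]
eef_rot: [3.141, -0.001, 1.085]
ft_force: [-0.9, -0.9, -1.0]
gripper_width: 0.0109
gripper_force: 29.9
```

Call:
{"api": "arm_command", "payload": {"motion": [[[0.5,0.9,0],[0,0,0]],[[0.5,0.9,0],[0,0,0]],[[0.5,0.9,0],[0,0,0]],[[0,0,0],[0,0,0]]]}}

```text
clock: 13.9
tcp_pos: [0.5628, -0.1005, 0.0265]
eef_rot: [3.141, -0.001, 1.085]
ft_force: [-1.3, -1.5, -1.3]
gripper_width: 0.0109
gripper_force: 29.9
```

Call:
{"api": "arm_command", "payload": {"motion": [[[0.5,0.9,0],[0,0,0]],[[0.5,0.9,0],[0,0,0]],[[0.5,0.9,0],[0,0,0]],[[0,0,0],[0,0,0]]]}}

```text
clock: 14.4
tcp_pos: [0.5643, -0.0978, 0.0265]
eef_rot: [3.141, -0.001, 1.085]
ft_force: [-0.9, -1.4, -1.9]
gripper_width: 0.0109
gripper_force: 29.9
```

Call:
{"api": "arm_command", "payload": {"motion": [[[0.5,0.9,0],[0,0,0]],[[0.5,0.9,0],[0,0,0]],[[0.5,0.9,0],[0,0,0]],[[0,0,0],[0,0,0]]]}}

```text
clock: 14.9
tcp_pos: [0.5658, -0.0952, 0.0265]
eef_rot: [3.141, -0.001, 1.085]
ft_force: [-1.0, -1.1, -2.0]
gripper_width: 0.011
gripper_force: 29.9
```

Call:
{"api": "arm_command", "payload": {"motion": [[[0.5,0.9,0],[0,0,0]],[[0.5,0.9,0],[0,0,0]],[[0.5,0.9,0],[0,0,0]],[[0,0,0],[0,0,0]]]}}

```text
clock: 15.4
tcp_pos: [0.5673, -0.0924, 0.0265]
eef_rot: [3.141, -0.001, 1.085]
ft_force: [-0.9, -1.6, -2.4]
gripper_width: 0.011
gripper_force: 29.9
```

Call:
{"api": "arm_command", "payload": {"motion": [[[0.5,0.9,0],[0,0,0]],[[0.5,0.9,0],[0,0,0]],[[0.5,0.9,0],[0,0,0]],[[0,0,0],[0,0,0]]]}}

```text
clock: 15.9
tcp_pos: [0.5688, -0.0897, 0.0265]
eef_rot: [3.141, -0.001, 1.085]
ft_force: [-0.4, -2.0, -2.0]
gripper_width: 0.011
gripper_force: 29.9
```

Call:
{"api": "arm_command", "payload": {"motion": [[[0.5,0.9,0],[0,0,0]],[[0.5,0.9,0],[0,0,0]],[[0.5,0.9,0],[0,0,0]],[[0,0,0],[0,0,0]]]}}

```text
clock: 16.4
tcp_pos: [0.569, -0.0893, 0.0263]
eef_rot: [-3.141, 0.004, 1.084]
ft_force: [-3.8, -6.4, -1.8]
gripper_width: 0.0114
gripper_force: 29.9
```

Call:
{"api": "arm_command", "payload": {"motion": [[[0,0,0],[0,0,0]],[[-0.8,-1.4,0],[0,0,0]],[[0,0,0],[0,0,0]],[[0,0,0],[0,0,0]]]}}

```text
clock: 16.9
tcp_pos: [0.569, -0.0894, 0.0265]
eef_rot: [3.142, 0.001, 1.085]
ft_force: [-2.4, -4.8, -2.0]
gripper_width: 0.0111
gripper_force: 29.9
```

Call:
{"api": "arm_command", "payload": {"motion": [[[0,0,0],[0,0,0]],[[0,0,0],[0,0,0]],[[0,0,0],[0,0,0]],[[0,0,0],[0,0,0]]], "fingers": 0.6}}

```text
clock: 17.4
tcp_pos: [0.5696, -0.0884, 0.0267]
eef_rot: [3.141, -0.001, 1.085]
ft_force: [-0.2, -0.3, -0.4]
gripper_width: 0.0378
gripper_force: 0.0
```

Call:
{"api": "arm_command", "payload": {"motion": [[[0,0,30],[0,0,0]],[[0,0,40],[0,0,0]],[[-18,-33,0],[0,0,0]],[[-18,-33,0],[0,0,0]],[[-12,-22,0],[0,0,0]],[[0,0,0],[0,0,0]],[[0,0,0],[0,0,0]],[[0,0,0],[0,0,0]]]}}

```text
clock: 18.4
tcp_pos: [0.5218, -0.1758, 0.0965]
eef_rot: [3.142, -0.0, 1.086]
ft_force: [0.3, -0.1, -0.4]
gripper_width: 0.0379
gripper_force: 0.0
```

```bash
python3 - <<'E'
from h import *
a=shot('wrist','w4.png')
s=r.get_state(); print(s['tcp_pos'],s['eef_rot'],s['ft_force'])
cv2.imwrite('pics/v4.png',cv2.resize(a['image'][:240,60:380,::-1],(800,600),interpolation=2))
E
```

```text
[ 0.52176153 -0.17582584  0.09645427] [ 3.14157861e+00 -2.97173367e-04  1.08617725e+00] [-0.70995229 -1.21405624 -0.49289041]
```

View pics/v4.png

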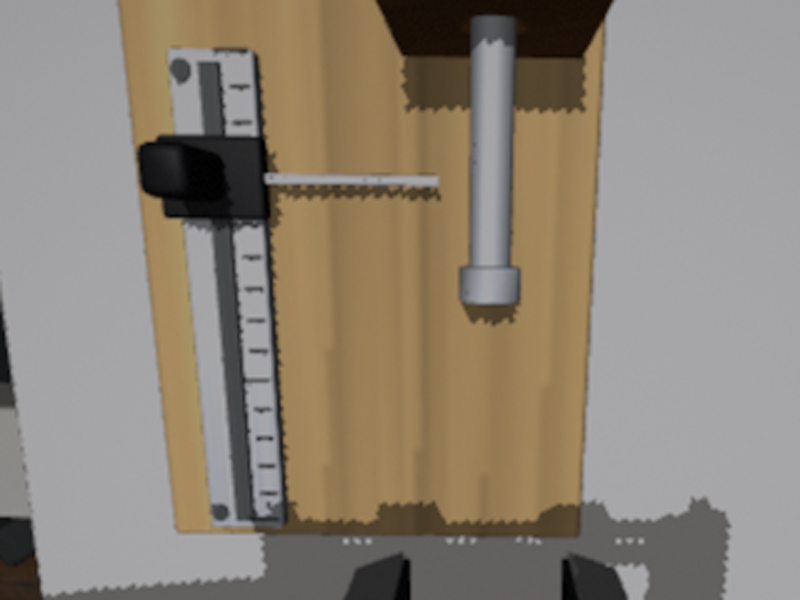

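The crop shows the seated rod with its head's outer edge at (490,303). The pointer's end is at (438,181), the tab top at about (165,170), and the long 100 mm line at v=380.

```bash
cat > b.py <<'E'
from h import *
yaw=np.radians(61.75); ex=np.array([np.cos(yaw),np.sin(yaw)]); ey=np.array([-ex[1],ex[0]])
def bd(p): q=np.array(p)[:2]-[586.4,-52.7]; return np.round([q@ex,q@ey],1)
E
python3 - <<'E'
from b import *
d=load('w4.png')
for n,u,v,z in [('head rim',490,303,.053),('head rim z45',490,303,.045),('head front',490,267,.053),('ptr',438,181,.0215),('ptr in',270,179,.0215),('tick60',252,257,.014),('tick100',257,380,.014),('tick150',267,507,.014),('endrule',283,524,.014),('tabtop c',163,170,.055),('body TL',160,137,.022),('body BR',268,217,.022),('mouth base L',405,55,.006),('mouth base R',585,56,.006)]:
    p=onz(d,60+u/2.5,v/2.5,z)*1000; print(n,p.round(1),bd(p))
print(bd(r.get_state()['tcp_pos']*1000))
E
```

```text
head rim [ 552.5 -117.    53. ] [-72.7  -0.6]
head rim z45 [ 552.2 -117.6   45. ] [-73.3  -0.6]
head front [ 557.  -108.4   53. ] [-63.   -0.5]
ptr [554.3 -79.7  21.5] [-39.   15.5]
ptr in [509.3 -55.5  21.5] [-38.9  66.6]
tick60 [490.  -71.5  14. ] [-62.1  76. ]
tick100 [ 469.9 -106.1   14. ] [-102.1   77.4]
tick150 [ 448.6 -146.    14. ] [-147.5   77.2]
endrule [ 450.2 -154.1   14. ] [-153.8   72. ]
tabtop c [492.3 -46.4  55. ] [-39.   85.9]
body TL [486.6 -30.2  22. ] [-27.5  98.6]
body BR [503.  -64.6  22. ] [-50.   67.9]
mouth base L [562.5 -41.6   6. ] [-1.6 26.3]
mouth base R [611.6 -67.8   6. ] [ -1.3 -29.4]
[-139.1   -1.3]
```

Call:
{"api": "arm_command", "payload": {"motion": [[[-7,32,0],[0,0,-0.004]],[[-7,32,0],[0,0,-0.004]],[[-7,32,0],[0,0,0]],[[-8,33,0],[0,0,0]],[[0,0,-20],[0,0,0]],[[0,0,-25],[0,0,0]],[[0,0,-23],[0,0,0]],[[0,0,0],[0,0,0]],[[0,0,0],[0,0,0]]]}}

```text
clock: 19.58
tcp_pos: [0.4931, -0.0476, 0.0294]
eef_rot: [3.14, -0.0, 1.077]
ft_force: [0.1, 0.2, 0.2]
gripper_width: 0.0378
gripper_force: 0.0
```

```bash
python3 - <<'E'
from b import *
a=shot('wrist','w5.png')
s=r.get_state(); print(s['tcp_pos'],s['eef_rot'],s['ft_force'],bd(s['tcp_pos']*1000))
E
```

```text
[ 0.49338531 -0.04767931  0.02980022] [ 3.13931178e+00 -6.96339978e-04  1.07723413e+00] [-0.63383729 -0.13878082  0.69367551] [-39.6  84.3]
```

Call:
{"api": "arm_command", "payload": {"motion": [[[0,0,0],[0,0,0]],[[0,0,0],[0,0,0]],[[0,0,0],[0,0,0]],[[0,0,0],[0,0,0]]], "fingers": 1}}

```text
clock: 20.12
tcp_pos: [0.4925, -0.0478, 0.0289]
eef_rot: [3.141, -0.0, 1.077]
ft_force: [-1.1, 0.2, 3.1]
gripper_width: 0.0137
gripper_force: 30.0
```

Gripped at 14 mm. Now I slide the cursor 34 mm back along the rule.

Call:
{"api": "arm_command", "payload": {"motion": [[[-2.4,-4.5,0],[0,0,0]],[[-2.4,-4.5,0],[0,0,0]],[[-2.4,-4.5,0],[0,0,0]],[[-2.4,-4.5,0],[0,0,0]],[[-2.4,-4.5,0],[0,0,0]],[[-2.4,-4.5,0],[0,0,0]],[[-1.6,-3,0],[0,0,0]],[[0,0,0],[0,0,0]],[[0,0,0],[0,0,0]]]}}

```text
clock: 21.25
tcp_pos: [0.4759, -0.0783, 0.0289]
eef_rot: [-3.141, 0.001, 1.076]
ft_force: [-2.0, 1.1, 6.3]
gripper_width: 0.0137
gripper_force: 30.0
```

```bash
python3 - <<'E'
from b import *
s=r.get_state(); print(s['tcp_pos'],s['ft_force'],bd(s['tcp_pos']*1000))
E
```

```text
[ 0.47590635 -0.07828698  0.02890073] [-1.9850541   1.12577677  6.29925199] [-74.8  85.2]
```

Call:
{"api": "arm_command", "payload": {"motion": [[[0,0,0],[0,0,0]],[[0,0,0],[0,0,0]],[[0,0,0],[0,0,0]],[[0,0,30],[0,0,0]],[[0,0,40],[0,0,0]],[[15,-32,0],[0,0,0]],[[15,-32,0],[0,0,0]],[[15,-34,0],[0,0,0]],[[0,0,0],[0,0,0]],[[0,0,0],[0,0,0]]], "fingers": 0.6}}

```text
clock: 22.5
tcp_pos: [0.5209, -0.1752, 0.098]
eef_rot: [-3.14, -0.0, 1.077]
ft_force: [0.1, -0.2, -0.1]
gripper_width: 0.0378
gripper_force: 0.0
```

```bash
python3 - <<'E'
from b import *
a=shot('wrist','w6.png')
s=r.get_state(); print(s['tcp_pos'],s['ft_force'])
cv2.imwrite('pics/v6.png',cv2.resize(a['image'][:240,60:380,::-1],(800,600),interpolation=2))
E
```

```text
[ 0.52083656 -0.17487015  0.09812916] [-0.44386523  0.030689   -0.2555591 ]
```

View pics/v6.png

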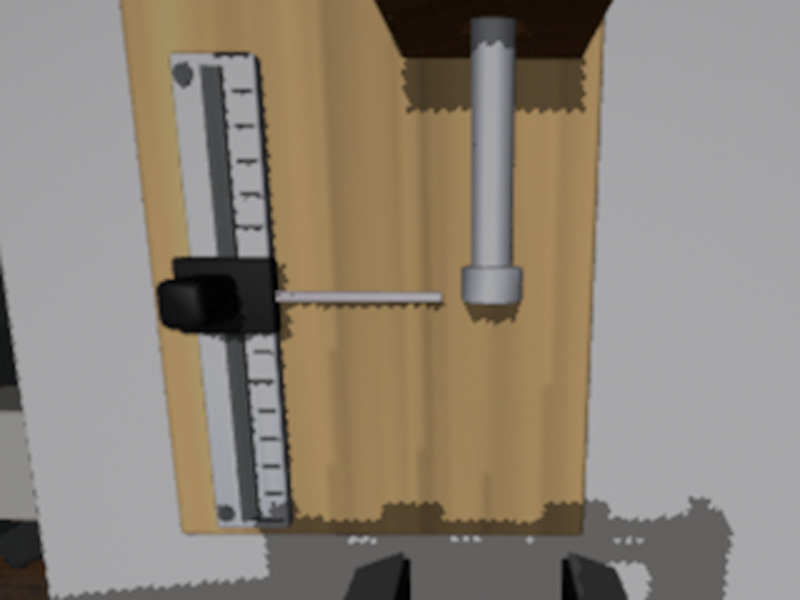

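The pointer's end is at (440,297) and the head's outer rim at (492,303). The rod is still seated and nothing is touched.

```bash
python3 - <<'E'
from b import *
d=load('w6.png')
for n,u,v,z in [('head rim',492,303,.053),('head z45',492,303,.045),('head front',492,267,.053),('ptr',440,297.5,.0215),('tick60',252,262,.014),('tick100',262,381,.014)]:
    p=onz(d,60+u/2.5,v/2.5,z)*1000; print(n,bd(p))
print(onz(d,256,120,0),d['world_from_camera'][:3,3], bd(np.array(d['world_from_camera'])[:3,3]*1000))
E
```

```text
head rim [-72.8  -0.6]
head z45 [-73.4  -0.6]
head front [-63.   -0.5]
ptr [-73.7  15.8]
tick60 [-63.   77.1]
tick100 [-102.    77.1]
[ 0.55050074 -0.11990059  0.        ] [ 0.56019799 -0.09996415  0.27661847] [-54.    0.7]
```

```bash
python3 -c "
from h import *
print(r.hand_in())"
```

```text
the job is handed in; nothing more can be done
None
```

I handed the job in at about 22.6 s: the rod bottomed at about 7.5 N and is released, and the cursor is released with its pointer about 1 mm from the head's outer face by camera, reading about 71 mm sticking out, so the hole is roughly 79 mm deep; the hand-in returned no verdict.

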